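# Weigh out baking chocolate from the snap-cover box

## Task

Weigh out chocolate for the cake: press the orange tab to release the box's cover and swing the cover fully open, then put bars on the scale pan until the scale's red needle stands still within the green arc. Leave the bars that are not needed in the box, and press the cover shut again until it latches. Leave the jars, the cup, the tea light and the green arc as they are.

Things in the scene. Friction and masses are not known exactly. Their poses are not given: they have to be found in the camera images.
- choc_box: white storage box, fixed, 160 (x) x 280 (y) x 44 mm, walls and floor 4 mm (inside 152 x 272, 40 deep). Origin: centre of its underside; x points from its front (orange tab and cover handle, facing the robot) to its back (hinge), z up. The bars lie flat in it, long side about along x, in two rows (x = -35, +35 mm) of up to four (60 mm apart in y)
- cover (a joint): angle of the box's cover (clear window, blue frame, 5 mm thick, 110 g): under 0.02 shut and latched, about 0.1 popped up, 1.8 fully open, where it rests by its weight leaning back; from less than about 1.5 it falls shut. The hinge line is parallel to the box's y axis at box x = +80, z = +46 mm
- cover_handle (a point): centre of the cover's blue handle: round bar 14 mm thick, 26 mm long along the box's y, in the cover's plane 18 mm beyond its front edge. Pinched on its two ends (fingers closing along y) it turns between the fingers, so the tool may keep pointing down. At cover angle a it lies at box x = 80 - 178 cos a, y = 0, z = 49 + 178 sin a mm
- tab (a joint): travel of the orange release tab: 0 out, 0.008 m fully pressed in (along the box's +x); a spring returns it (1 N at first, 4 N fully in). Pressed 6 mm or more it frees the cover, which a sprung pin lifts to about 0.1 rad, where it stays when the tab is let go. Pushing the cover's front edge or handle down with some 5 N until it is level latches it again by itself
- tab_face (a point): centre of the tab's outer face, 32 mm wide (y) and 18 mm high, 29 mm above the table, standing 17 mm out of the front wall, 80 mm to the -y side of the middle of the box
- pan_floor (a point): centre of the floor of the scale's steel pan, 72 mm above the table when empty (sinks 0.05 mm per gram); x and y as the scale's sides, z up. Pan inside 142 (x) x 200 (y) mm, rim 10 mm above its floor. The white scale is fixed: body 150 x 180 x 46 mm under the pan, with a dial on its sloping front that reaches 175 mm in front (-x) of the pan's centre, 95 mm high
- needle (a joint): angle of the red dial needle, clockwise from the top of the dial: 0 with an empty pan, 0.01875 rad for each gram in the pan (a tick every 20 g = 0.375 rad), stop at 6.1
- arc (a joint): angle of the middle of the green arc on the dial, clockwise from the top; the arc reaches 0.575 rad to either side of its middle. It differs from start to start and must stay as it is
- needle_tip (a point): point of the red needle, 36 mm from the dial's centre
- arc_hub (a point): centre of the dial, with an x axis that points to the middle of the green arc and z out of the dial
- choc_1: dark chocolate bar with a gold foil band, 46 (x) x 28 (y) x 22 (z) mm, rigid, 34 to 46 g (each differs, all look alike); origin: centre of its underside. All or some of the eight bars are present
- choc_2: dark chocolate bar with a gold foil band, 46 (x) x 28 (y) x 22 (z) mm, rigid, 34 to 46 g (each differs, all look alike); origin: centre of its underside. All or some of the eight bars are present
- choc_3: dark chocolate bar with a gold foil band, 46 (x) x 28 (y) x 22 (z) mm, rigid, 34 to 46 g (each differs, all look alike); origin: centre of its underside. All or some of the eight bars are present
- choc_4: dark chocolate bar with a gold foil band, 46 (x) x 28 (y) x 22 (z) mm, rigid, 34 to 46 g (each differs, all look alike); origin: centre of its underside. All or some of the eight bars are present
- choc_5: dark chocolate bar with a gold foil band, 46 (x) x 28 (y) x 22 (z) mm, rigid, 34 to 46 g (each differs, all look alike); origin: centre of its underside. All or some of the eight bars are present
- choc_6: dark chocolate bar with a gold foil band, 46 (x) x 28 (y) x 22 (z) mm, rigid, 34 to 46 g (each differs, all look alike); origin: centre of its underside. All or some of the eight bars are present
- choc_7: dark chocolate bar with a gold foil band, 46 (x) x 28 (y) x 22 (z) mm, rigid, 34 to 46 g (each differs, all look alike); origin: centre of its underside. All or some of the eight bars are present
- choc_8: dark chocolate bar with a gold foil band, 46 (x) x 28 (y) x 22 (z) mm, rigid, 34 to 46 g (each differs, all look alike); origin: centre of its underside. All or some of the eight bars are present
- jar_green: small glass jar of green herbs with a grey lid, 47 mm across, 69 mm tall; a bystander, origin at the centre of its underside
- jar_amber: small glass jar of yellow spice with a grey lid, 47 mm across, 69 mm tall; a bystander, origin at the centre of its underside
- measuring_cup: small steel measuring cup, 53 x 112 x 27 mm; a bystander, origin at the centre of its underside
- tea_light: tea light, 38 mm across, 17 mm tall; a bystander, origin at the centre of its underside
- spice_jar: small glass jar of dark spice with a grey lid, 47 mm across, 69 mm tall; a bystander, origin at the centre of its underside
- arc_mid (a point): middle of the green arc, 34.5 mm from the dial's centre

How it is judged:
By the outcome, as a careful person would: the job done as asked, in the order asked, and still so for the second after the job is handed in, with the robot touching nothing.
Of choc_1, choc_2, choc_3, choc_4, choc_5, choc_6, choc_7, choc_8 only 6 to 8 are there at a start; the rules pass over those that are not, and their reading is None.
At some moment in a run one of choc_1, choc_2, choc_3, choc_4, choc_5, choc_6, choc_7, choc_8 may be knocked a few centimetres aside while the robot is not near it.
Once in a run the grip may slacken for a moment while it holds something.
It also fails if it takes over 210 s, if anything falls off the work surface, if the arm or the gripper's body presses on something with over 40 N, if the wrist force passes 120 N, or if a joint passes its speed limit or range.

## Robot

A 6-joint arm with a two-finger parallel gripper is mounted at the origin on a cart in front of the work surface, level with it; the furniture and walls round the work are solid. World frame = base frame: x ahead of the robot, y to its left, z up, the work surface at z = 0. Lengths are in mm, angles in degrees, forces in N, time in s.
With the tool pointing down it reaches from about 300 to 850 mm from the base axis. Payload 4.2 kg.
Tool frame: the origin (TCP) lies on the centre line of the jaws, within the pads' length; the fingertips stand 11 mm ahead of it and the grasp point (between the pads) lies 8 mm behind it; z points along the fingers, y is the line along which they close (so a half turn about z gives the same grasp; the last joint's range is limited). The gripper opens to 91 mm and grips with 3 to 60 N. Pads are 32 mm wide; open, the fingers measure 118 mm over their backs; the gripper's body (76 mm by 178 mm) begins 60 mm behind the grasp point.
Start: joints at [71.276, 18.312, 89.639, -0, 72.044, -1.146], TCP at [173.658, 548.168, 198.876] pointing down, gripper open.
Joint ranges: [-177.97, 177.97], [-48.28, 115.42], [12.27, 149.76], [-77.06, 257.06], [2.81, 150.46], [-146.56, 146.56]. Speed limits (degrees/s): [147.25, 147.25, 180, 180, 180, 180].

## Interface

Orientations are given as [roll, pitch, yaw] about the fixed x, y, z axes, in that order (R = Rz(yaw) Ry(pitch) Rx(roll)).
In Python, from workcell import env, grab_frame, camera_model, models gives the robot as it stands.
- The arm moves only by the shell command python3 -m crank 'ROWS' [FORCE]. ROWS is text: rows parted by semicolons, each of 7 numbers parted by spaces: the closure, from -1 (fully open) to 1 (shut), so that 0 is half open, then the shift along the tool's x, y, z in mm, then the turn, a rotation vector about the tool's x, y, z in degrees. A call has 1 to 10 rows; each row shifts and turns the commanded pose from where the row before left it, along the tool's axes as they then stand; what a row does not reach is not made up. A row lasts 1/8 s, in which the tool goes at most 62.5 mm and 10.7 degrees, less where a joint would pass 70% of its speed; a pose out of reach is approached as far as the arm can. A call is refused whole if a number of a shift passes 62.5 or a number of a turn 10.7, either way. A call with a gripper value outside its range is refused whole. The fingers move at their own pace and stop on an object; FORCE is the grip in N (left out, the last holds). Time passes only in rows, so rows that do not move let the fingers close. It gives the time, the measured TCP pose, the force, the opening and the grip force at its end, in the units of the state.
- env.state(): the state, without advancing time (a new reading comes with each control period).
- grab_frame(name): name is "scene" or "top"; returns the picture (384x512x3 uint8, blue, green, red); there is no depth.
- camera_model(name): a dict with "K" (3x3 intrinsics, pixels), "R" (3x3) and "t" (3): a world point X has camera coordinates R X + t. Camera axes: x right, y down, z forward; pixel columns grow to the right and rows downward; lengths in mm; the calibration is good to about 2 mm. A picture is of the moment at which its call begins. camera_model takes no time and is no camera call.
- env.job_done(): hands the job in; it is judged then, once.
Trained networks look in the newest picture that a camera, given by its name, has taken for a name from the list of things; names that differ only in an ending like _2 or _b are one class to them, and where a whole thing is asked for, a point or a joint stands for the part that bears it (a point fixed in the world has none). Each returns a list of dicts, best first, with "p" (0 to 1); they miss things now and then, are a little off and sometimes report something else, mostly with a low value. They report only what shows in the picture. A call takes as long as a camera call.
- models.search_frame(name, camera): "point" ([x, y, z] in mm, in world coordinates, good to about 4 mm: the middle of the surface that is visible of it).
The state is a dict: "time_s": time; "qpos": joint angles; "qvel": joint speeds; "effort": joint torques, N m; "ee_pos": TCP position; "ee_rot": TCP orientation; "force": force on the tool from outside, world axes, zero at the start; "torque": the same for the moment, N m; "gripper_width": finger opening in mm; "gripper_force": force on a finger pad.
Only numpy, scipy, OpenCV 4.12 (cv2) and the standard library are available. Lean on these libraries where they do the work, as an engineer would, in place of code of your own. Each camera call takes 0.05 s, during which the arm holds its last target. There are 200 camera calls.

## Working session

There is one attempt and no reset: what is moved stays moved. The work goes in short steps, Python scripts to look and compute and a shell command to move; the robot and the scene stay as the last step left them, time stands still between calls to the robot, and variables do not carry over. Pictures are saved under pics/ and viewed, at most 14 in all, crops included, and the job is handed in when it is done.

```bash
ls; mkdir -p pics; python3 - <<'E'
from workcell import env, grab_frame, camera_model, models
import cv2, numpy as np
for c in ["scene","top"]:
    cv2.imwrite(f"pics/{c}0.png",grab_frame(c))
    m=camera_model(c);print(c,np.round(m["K"],1).tolist(),np.round(m["R"],3).tolist(),np.round(m["t"]).tolist())
for n in ["choc_box","cover_handle","tab_face","pan_floor","choc_1","arc_mid","arc_hub","needle_tip","jar_green","jar_amber","measuring_cup","tea_light","spice_jar"]:
    for c in ["scene","top"]:
        print(n,c,[(np.round(d["point"]).tolist(),round(d["p"],2)) for d in models.search_frame(n,c)[:9]])
s=env.state();print(s["time_s"],s["ee_pos"],s["ee_rot"],s["force"])
E
```

```text
pics
scene [[480.8, 0.0, 255.3], [0.0, 480.8, 191.9], [0.0, 0.0, 1.0]] [[0.564, -0.826, 0.02], [-0.553, -0.395, -0.734], [0.614, 0.403, -0.679]] [-325.0, 385.0, 1113.0]
top [[351.1, 0.0, 259.8], [0.0, 351.1, 195.2], [0.0, 0.0, 1.0]] [[-0.004, -1.0, -0.012], [-0.982, 0.007, -0.186], [0.186, 0.011, -0.982]] [4.0, 578.0, 1145.0]
choc_box scene []
choc_box top [([527.0, 165.0, 49.0], 0.65)]
cover_handle scene [([528.0, 158.0, 50.0], 0.78)]
cover_handle top [([530.0, 167.0, 50.0], 0.87)]
tab_face scene []
tab_face top []
pan_floor scene [([527.0, -184.0, 72.0], 0.74), ([386.0, -179.0, 38.0], 0.51)]
pan_floor top [([528.0, -180.0, 70.0], 0.79), ([753.0, -220.0, 10.0], 0.45)]
choc_1 scene [([528.0, 158.0, 52.0], 0.23)]
choc_1 top []
arc_mid scene []
arc_mid top []
arc_hub scene []
arc_hub top []
needle_tip scene []
needle_tip top [([533.0, 166.0, 51.0], 0.58)]
jar_green scene [([737.0, 10.0, 53.0], 0.54), ([458.0, -398.0, 12.0], 0.29)]
jar_green top [([740.0, 15.0, 72.0], 0.65)]
jar_amber scene [([774.0, -70.0, 50.0], 0.8)]
jar_amber top [([777.0, -68.0, 69.0], 0.56)]
measuring_cup scene [([760.0, -220.0, 17.0], 0.83)]
measuring_cup top [([754.0, -219.0, 11.0], 0.76)]
tea_light scene [([459.0, -397.0, 13.0], 0.45), ([530.0, -187.0, 72.0], 0.19)]
tea_light top [([448.0, -393.0, 11.0], 0.61)]
spice_jar scene [([476.0, 394.0, 50.0], 0.81), ([531.0, -185.0, 72.0], 0.71)]
spice_jar top [([477.0, 397.0, 68.0], 0.73), ([447.0, 78.0, 40.0], 0.2)]
1.4 [173.66526498 548.16697009 198.90235008] [1.79992814e+02 8.70288666e-04 1.62421743e+02] [ 0.7842536  -0.01628562 -0.02367909]
```

```bash
python3 - <<'E'
import cv2
a=cv2.imread("pics/scene0.png");b=cv2.imread("pics/top0.png")
cv2.imwrite("pics/v1.png",cv2.resize(a,(800,600),interpolation=cv2.INTER_CUBIC))
cv2.imwrite("pics/v2.png",cv2.resize(b,(800,600),interpolation=cv2.INTER_CUBIC))
E
```

```text
(no output)
```

View pics/v1.png

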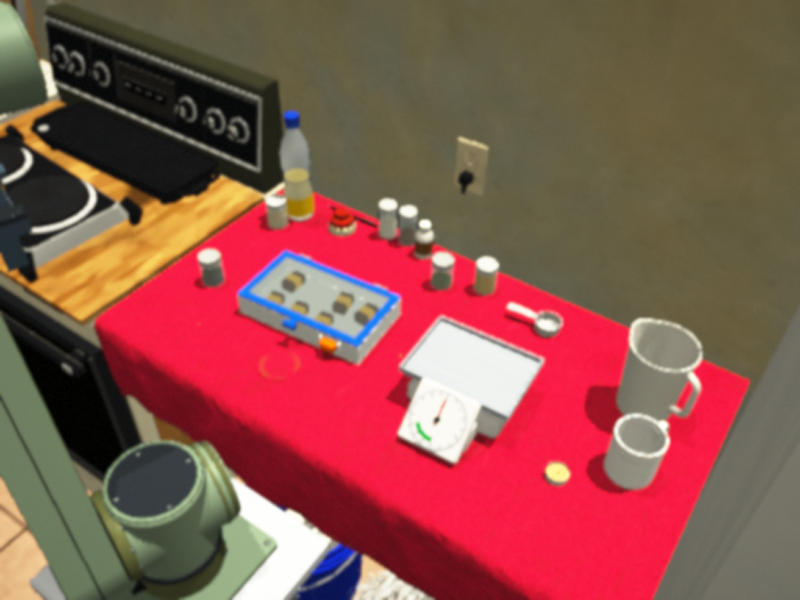

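View pics/v2.png

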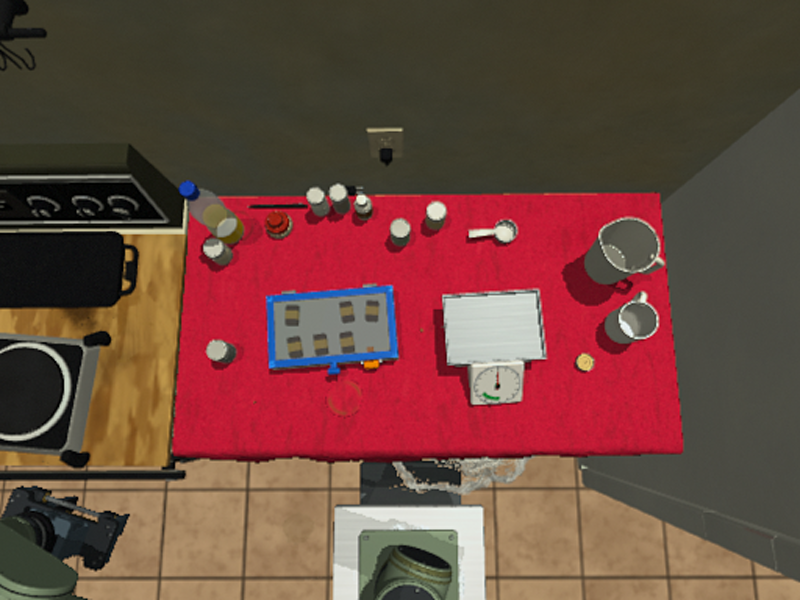

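```bash
cat > h.py <<'E'
from workcell import env, grab_frame, camera_model, models
import cv2, numpy as np
M={c:camera_model(c) for c in("scene","top")}
def ray(c,u,v):
    m=M[c];R=np.array(m["R"]);o=-R.T@np.array(m["t"])
    return o,R.T@np.linalg.solve(np.array(m["K"]),[u,v,1.])
def onz(c,u,v,z):
    o,d=ray(c,u,v);return o+d*(z-o[2])/d[2]
def proj(c,X):
    m=M[c];p=np.array(m["K"])@(np.array(m["R"])@np.array(X)+np.array(m["t"]));return p[:2]/p[2]
def tri(a,b):
    A=[];B=[]
    for c,(u,v) in(("scene",a),("top",b)):
        o,d=ray(c,u,v);d/=np.linalg.norm(d);P=np.eye(3)-np.outer(d,d);A.append(P);B.append(P@o)
    return np.linalg.solve(sum(A),sum(B))
E
python3 - <<'E'
from h import *
a=cv2.imread("pics/scene0.png");b=cv2.imread("pics/top0.png")
for c,im in(("top",b),("scene",a)):
    hsv=cv2.cvtColor(im,cv2.COLOR_BGR2HSV)
    blue=cv2.inRange(hsv,(105,150,100),(125,255,255))
    n,l,st,ce=cv2.connectedComponentsWithStats(blue)
    i=max(range(1,n),key=lambda i:st[i,4] if st[i,0]>120 or c=="x" else 0)
    ys,xs=np.where(l==i)
    P=np.array([onz(c,x,y,51)[:2] for x,y in zip(xs,ys)],np.float32)
    r=cv2.minAreaRect(P[P[:,0]>0]);print(c,"cover",r,cv2.boxPoints(r).round().tolist())
    org=cv2.inRange(hsv,(8,170,150),(22,255,255));ys,xs=np.where(org>0)
    n,l,st,ce=cv2.connectedComponentsWithStats(org);print("orange",[(s[:5].tolist(),q.round(1).tolist(),onz(c,*q,29).round().tolist()) for s,q in zip(st[1:],ce[1:]) if s[4]>8])
    g=cv2.inRange(hsv,(45,120,60),(75,255,255));n,l,st,ce=cv2.connectedComponentsWithStats(g)
    print("green",[(s.tolist(),q.round(1).tolist()) for s,q in zip(st[1:],ce[1:]) if s[4]>8])
cv2.imwrite("pics/d.png",np.hstack([cv2.resize(a[230:300,245:315],(400,400),interpolation=cv2.INTER_CUBIC),cv2.resize(b[220:270,290:340],(400,400),interpolation=cv2.INTER_CUBIC)]))
E
```

```text
top cover ((522.7667236328125, 163.80593872070312), (180.66268920898438, 277.9284973144531), 4.242619037628174) [[422.0, 296.0], [443.0, 19.0], [623.0, 32.0], [603.0, 309.0]]
orange [([113, 164, 4, 5, 12], [114.8, 166.0], [692.0, 518.0, 29.0]), ([23, 198, 9, 10, 38], [27.3, 201.0], [567.0, 817.0, 29.0]), ([91, 206, 7, 3, 9], [94.6, 206.9], [545.0, 578.0, 29.0]), ([44, 212, 4, 4, 9], [45.4, 213.7], [522.0, 748.0, 29.0]), ([96, 219, 5, 6, 14], [97.5, 221.6], [493.0, 564.0, 29.0]), ([108, 226, 4, 21, 40], [109.8, 235.6], [445.0, 517.0, 29.0]), ([233, 231, 9, 5, 40], [236.8, 232.8], [452.0, 81.0, 29.0]), ([72, 275, 6, 11, 29], [74.4, 280.3], [296.0, 625.0, 29.0]), ([90, 280, 5, 7, 12], [92.3, 283.1], [287.0, 564.0, 29.0]), ([61, 287, 6, 8, 15], [63.5, 290.6], [263.0, 659.0, 29.0]), ([0, 289, 5, 3, 11], [1.6, 289.7], [266.0, 868.0, 29.0]), ([59, 289, 3, 8, 9], [59.6, 292.2], [257.0, 671.0, 29.0]), ([74, 289, 5, 5, 13], [75.7, 290.9], [261.0, 618.0, 29.0]), ([18, 291, 7, 3, 11], [21.4, 291.5], [260.0, 800.0, 29.0]), ([93, 290, 2, 6, 9], [93.3, 292.7], [256.0, 558.0, 29.0])]
green [([309, 252, 10, 4, 16], [313.7, 253.6])]
scene cover ((519.0935668945312, 160.75450134277344), (180.6137237548828, 274.7109069824219), 4.603329658508301) [[418.0, 290.0], [440.0, 17.0], [620.0, 31.0], [598.0, 305.0]]
orange [([0, 65, 83, 63, 768], [41.2, 97.9], [592.0, 1018.0, 29.0]), ([0, 114, 168, 92, 4440], [81.3, 161.3], [420.0, 590.0, 29.0]), ([196, 124, 5, 13, 28], [199.1, 130.1], [784.0, 388.0, 29.0]), ([184, 128, 6, 4, 9], [185.7, 128.7], [763.0, 433.0, 29.0]), ([184, 133, 5, 5, 11], [185.5, 135.4], [731.0, 406.0, 29.0]), ([205, 216, 10, 9, 67], [209.6, 220.1], [453.0, 79.0, 29.0])]
green [([267, 272, 8, 9, 18], [269.9, 276.7])]
```

View pics/d.png

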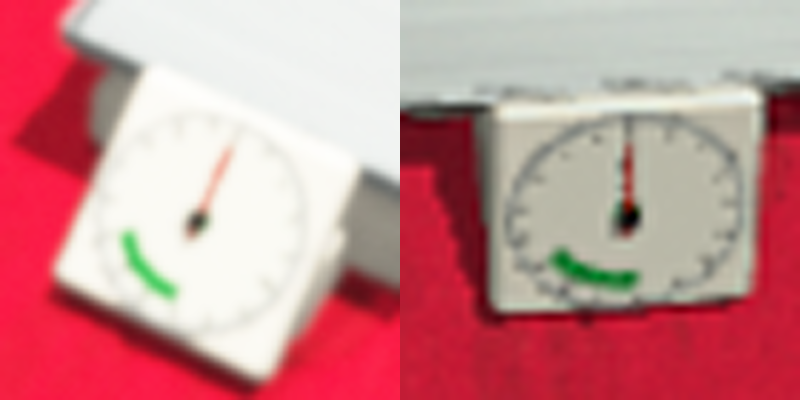

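```bash
cat >> h.py <<'E'
from scipy.optimize import minimize
def box2w(p,q):
    c,s=np.cos(p[2]),np.sin(p[2]);q=np.asarray(q,float);return np.array([p[0]+c*q[0]-s*q[1],p[1]+s*q[0]+c*q[1],q[2]])
E
python3 - <<'E'
from h import *
ims={"scene":cv2.imread("pics/scene0.png"),"top":cv2.imread("pics/top0.png")}
S=4
def mask(p,c):
    m=np.zeros((384*S,512*S),np.uint8)
    for hx,hy,z in((80,140,51),):
        o=[proj(c,box2w(p,(x,y,z))) for x,y in((-hx,-hy),(-hx,hy),(hx,hy),(hx,-hy))]
        cv2.fillPoly(m,[np.int32((np.array(o)+.5)*S)],255)
    return cv2.resize(m,(512,384),interpolation=cv2.INTER_AREA)/255.
obs={}
for c,im in ims.items():
    hsv=cv2.cvtColor(im,cv2.COLOR_BGR2HSV);b=cv2.inRange(hsv,(103,120,80),(128,255,255))
    n,l,st,ce=cv2.connectedComponentsWithStats(b)
    p0=proj(c,(531,164,51));i=min((i for i in range(1,n) if st[i,2]>60),key=lambda i:np.hypot(*(ce[i]-p0)))
    k=(l==i).astype(np.uint8);cn,_=cv2.findContours(k,cv2.RETR_EXTERNAL,cv2.CHAIN_APPROX_NONE)
    f=np.zeros_like(k);cv2.drawContours(f,cn,-1,1,-1)
    f=cv2.morphologyEx(f,cv2.MORPH_OPEN,np.ones((15,15)))
    obs[c]=f
for cs in(["top"],["scene"],["top","scene"]):
    r=minimize(lambda q:sum(np.abs(mask((q[0],q[1],q[2]/100),c)-obs[c]).sum() for c in cs),[531,164,7.5],method="Nelder-Mead",options={"initial_simplex":[[531,164,7.5],[537,164,7.5],[531,170,7.5],[531,164,10]]})
    p=r.x*[1,1,.01];print(cs,p.round(3),r.fun,"handle",box2w(p,(-98,0,49)).round(1),"tab",box2w(p,(-97,-80,29)).round(1),[proj(c,box2w(p,(-97,-80,29))).round(1) for c in("top","scene")])
print("pan",[onz("top",u*.64-.5,v*.64-.5,82).round() for u,v in((443,294),(540,290),(546,358),(446,363))])
E
```

```text
['top'] [5.33462e+02 1.64885e+02 6.70000e-02] 103.18039215686275 handle [435.7 158.3  49. ] tab [442.1  78.6  29. ] [array([237.4, 235.7]), array([207.2, 222.4])]
['scene'] [5.31255e+02 1.63705e+02 8.30000e-02] 342.156862745098 handle [433.6 155.6  49. ] tab [441.2  76.   29. ] [array([238.2, 236. ]), array([207.7, 223. ])]
['top', 'scene'] [5.32718e+02 1.65429e+02 7.80000e-02] 480.59215686274507 handle [435.  157.8  49. ] tab [442.2  78.2  29. ] [array([237.6, 235.7]), array([207.3, 222.4])]
pan [array([598., -77.,  82.]), array([ 605., -285.,   82.]), array([ 459., -290.,   82.]), array([450., -81.,  82.])]
```

```bash
cat > m.py <<'E'
# usage: m.py b|p|w x y z [tool yaw rel. frame, default 180]; shift (tool axes after the turn) and turn left to do
import sys
from h import *
F={"b":(532.7,165,.075),"p":(528,-183,.037),"w":(0,0,0)}
f=F[sys.argv[1]];a=[float(v) for v in sys.argv[2:]];yaw=(a[3] if len(a)>3 else 180)+np.degrees(f[2])
from scipy.spatial.transform import Rotation as Ro
s=env.state();T=box2w(f,a[:3]);R1=Ro.from_euler("xyz",[180,0,yaw],degrees=True);R0=Ro.from_euler("xyz",s["ee_rot"],degrees=True)
print("turn",(R0.inv()*R1).as_rotvec(degrees=True).round(1),"shift",R1.inv().apply(T-s["ee_pos"]).round(1),"target",T.round(1),"at",np.round(s["ee_pos"],1),"F",np.round(s["force"],1))
E
python3 m.py b -140 -80 120
```

```text
turn [  0.    0.  -21.9] shift [-189.3 -489.    78.9] target [399.1  74.7 120. ] at [173.7 548.2 198.9] F [ 0.8 -0.  -0. ]
```

```bash
python3 -m crank '1 0 0 0 0 0 -7.3;1 0 0 0 0 0 -7.3;1 0 0 0 0 0 -7.3' 20; python3 m.py b -140 -80 120
```

```text
time_s: 1.78
ee_pos: [173.7, 548.2, 198.9]
ee_rot: [180.0, 0.0, -175.4]
force: [-0.5, 0.4, 0.4]
gripper_width: 64.2
gripper_force: 0.0
turn [0.  0.  0.3] shift [-189.3 -489.    78.9] target [399.1  74.7 120. ] at [173.7 548.2 198.9] F [-0.5  0.4  0.4]
```

```bash
python3 -m crank '1 -21 -54 0 0 0 0;1 -21 -54 0 0 0 0;1 -21 -54 0 0 0 0;1 -21 -54 0 0 0 0;1 -21 -54 9 0 0 0;1 -21 -54 18 0 0 0;1 -21 -54 18 0 0 0;1 -21 -54 18 0 0 0;1 -21 -57 16 0 0 0;1 0 0 0 0 0 0'; python3 m.py b -140 -80 33
```

```text
time_s: 3.02
ee_pos: [399.5, 71.7, 119.1]
ee_rot: [-180.0, -0.1, -176.1]
force: [-0.2, 0.5, 0.2]
gripper_width: 0.7
gripper_force: 0.0
turn [-0.  -0.1 -0.4] shift [ 0.2  3.1 86.1] target [399.1  74.7  33. ] at [399.5  71.7 119.1] F [-0.2  0.5  0.2]
```

```bash
python3 -m crank '1 0 2 43 0 0 0;1 0 1 42 0 0 0;1 0 0 0 0 0 0;1 -10 0 0 0 0 0;1 -8 0 0 0 0 0;1 -3 0 0 0 0 0;1 -3 0 0 0 0 0;1 0 0 0 0 0 0'; python3 -m crank '1 -3 0 0 0 0 0;1 -3 0 0 0 0 0;1 0 0 0 0 0 0';python3 -m crank '1 -3 0 0 0 0 0;1 0 0 0 0 0 0';python3 -m crank '1 -3 0 0 0 0 0;1 0 0 0 0 0 0'
```

```text
time_s: 4.03
ee_pos: [422.7, 79.9, 35.1]
ee_rot: [180.0, 0.0, -175.7]
force: [0.1, -0.1, -0.2]
gripper_width: 0.5
gripper_force: 0.0
time_s: 4.4
ee_pos: [428.8, 80.4, 34.9]
ee_rot: [180.0, 0.0, -175.7]
force: [-0.3, -0.1, -0.5]
gripper_width: 0.6
gripper_force: 0.0
time_s: 4.65
ee_pos: [431.8, 80.6, 34.9]
ee_rot: [180.0, 0.0, -175.7]
force: [0.6, -1.0, 0.1]
gripper_width: 0.8
gripper_force: 0.0
time_s: 4.9
ee_pos: [434.9, 80.8, 34.9]
ee_rot: [180.0, 0.0, -175.7]
force: [0.2, -0.4, 0.3]
gripper_width: 0.8
gripper_force: 0.0
```

```bash
for i in 1; do python3 -m crank '1 -2 0 0 0 0 0;1 0 0 0 0 0 0'; python3 -m crank '1 -2 0 0 0 0 0;1 0 0 0 0 0 0';python3 -m crank '1 -2 0 0 0 0 0;1 0 0 0 0 0 0'; done | grep -E "pos|force: \["
python3 - <<'E'
from h import *
cv2.imwrite("pics/s1.png",cv2.resize(grab_frame("scene")[170:270,130:280],(750,500),interpolation=cv2.INTER_CUBIC))
E
```

```text
ee_pos: [436.7, 81.0, 35.0]
force: [-0.0, -0.5, 0.3]
ee_pos: [438.7, 81.1, 34.9]
force: [-0.5, 0.0, -0.5]
ee_pos: [440.7, 81.3, 34.9]
force: [0.4, -0.1, -0.5]
```

View pics/s1.png

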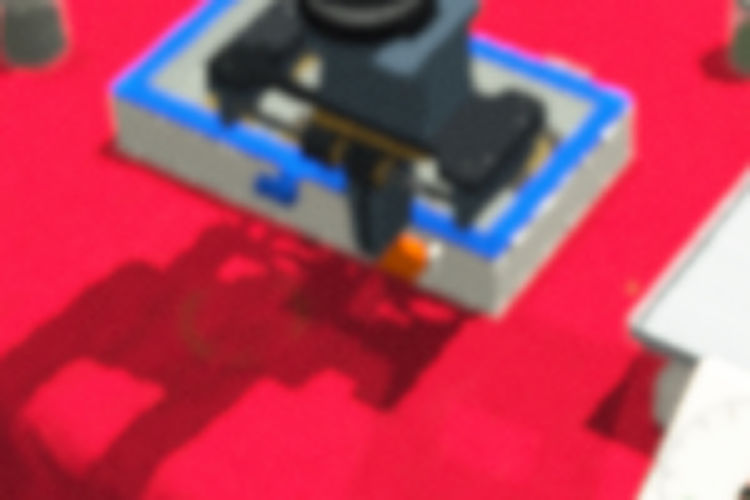

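```bash
python3 - <<'E'
from h import *
f=lambda X:((proj("scene",X)-[130,170])*5).round()
for X in([440.7,81.3,24],[440.7,81.3,35],[430,81,24],[430,68,24],[430,95,24],[440.7,68,24],[442,78.3,29],[442,62,29],[443,94,29],[442,78,20],[442,78,38]):print(X,f(X))
hsv=cv2.cvtColor(grab_frame("scene"),cv2.COLOR_BGR2HSV);o=cv2.inRange(hsv,(5,150,120),(22,255,255))[200:240,190:240];ys,xs=np.where(o>0);print(xs.min()+190,xs.max()+190,ys.min()+200,ys.max()+200,len(xs))
E
```

```text
[440.7, 81.3, 24] [381. 267.]
[440.7, 81.3, 35] [380. 254.]
[430, 81, 24] [370. 279.]
[430, 68, 24] [388. 288.]
[430, 95, 24] [351. 268.]
[440.7, 68, 24] [399. 277.]
[442, 78.3, 29] [386. 262.]
[442, 62, 29] [408. 274.]
[443, 94, 29] [366. 250.]
[442, 78, 20] [387. 273.]
[442, 78, 38] [386. 252.]
206 214 217 226 58
```

```bash
(python3 -m crank '1 0 -3 0 0 0 0;1 -2 0 0 0 0 0;1 0 0 0 0 0 0'; python3 -m crank '1 -2 0 0 0 0 0;1 0 0 0 0 0 0';python3 -m crank '1 -2 0 0 0 0 0;1 0 0 0 0 0 0';python3 -m crank '1 -1.5 0 0 0 0 0;1 0 0 0 0 0 0') | grep -E "pos|force: \["
```

```text
ee_pos: [442.5, 78.3, 34.8]
force: [-0.8, -0.3, -0.1]
ee_pos: [442.7, 78.3, 34.4]
force: [-4.6, -0.7, 1.6]
ee_pos: [442.8, 78.2, 34.1]
force: [-7.8, -1.0, 2.7]
ee_pos: [443.0, 78.2, 33.9]
force: [-9.7, -1.5, 4.4]
```

```bash
python3 - <<'E'
from h import *
a=grab_frame("scene");b=grab_frame("top")
cv2.imwrite("pics/s2.png",np.hstack([cv2.resize(a[200:240,185:225],(400,400),interpolation=cv2.INTER_CUBIC),cv2.resize(b[205:255,210:260],(400,400),interpolation=cv2.INTER_CUBIC)]))
E
```

```text
(no output)
```

View pics/s2.png

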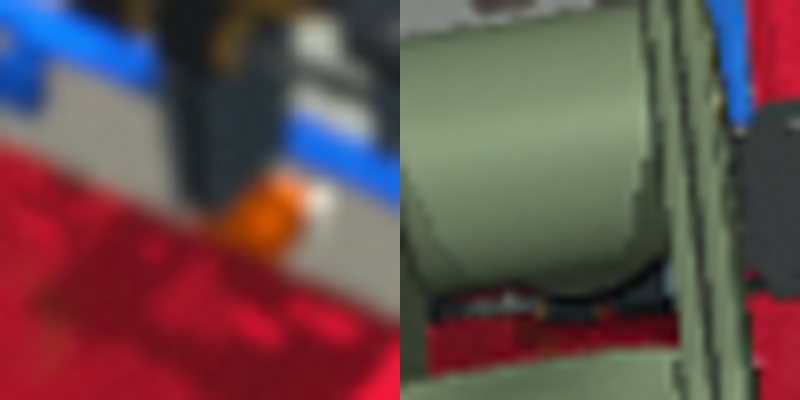

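```bash
(python3 -m crank '1 10 0 0 0 0 0;1 15 0 0 0 0 0;1 0 0 0 0 0 0;1 0 0 17 0 0 0;1 0 0 0 0 0 0'; python3 -m crank '1 0 0 3 0 0 0;1 0 0 0 0 0 0';python3 -m crank '1 0 0 3 0 0 0;1 0 0 0 0 0 0';python3 -m crank '1 0 0 2 0 0 0;1 0 0 0 0 0 0') | grep -E "pos|force: \["
python3 - <<'E'
from h import *
a=grab_frame("scene")
cv2.imwrite("pics/s3.png",cv2.resize(a[190:250,170:250],(800,600),interpolation=cv2.INTER_CUBIC))
E
```

```text
ee_pos: [423.1, 76.9, 17.5]
force: [-0.6, 0.5, 0.5]
ee_pos: [423.7, 77.0, 15.1]
force: [0.6, 0.0, -0.2]
ee_pos: [423.2, 76.9, 11.8]
force: [1.0, 0.1, -0.5]
ee_pos: [423.2, 76.9, 9.8]
force: [0.8, 0.3, -0.0]
```

View pics/s3.png

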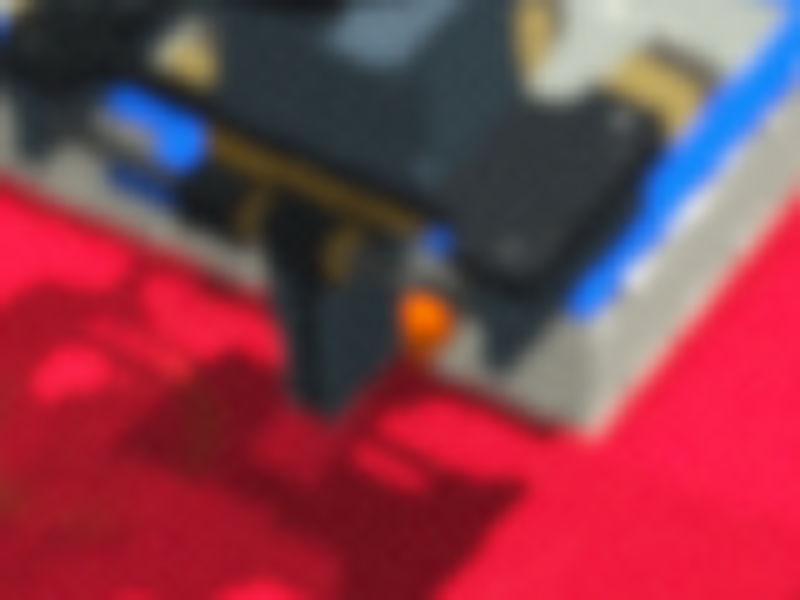

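```bash
(python3 -m crank '1 0 0 2 0 0 0;1 0 0 0 0 0 0'; python3 -m crank '1 0 0 2 0 0 0;1 0 0 0 0 0 0';python3 -m crank '1 0 0 2 0 0 0;1 0 0 0 0 0 0') | grep -E "pos|force: \["; python3 -c "
from h import *
print(camera_model('scene')['t'],env.state())"
```

```text
ee_pos: [423.2, 76.9, 7.8]
force: [-0.1, 0.4, -0.0]
ee_pos: [423.1, 76.9, 5.8]
force: [0.1, 0.7, 0.6]
ee_pos: [423.2, 76.9, 3.8]
force: [0.0, -0.5, -0.2]
[-324.73775489  385.11487675 1113.12854504] {'time_s': 9.15, 'qpos': array([ 8.76856722e+00,  1.91526205e+01,  1.23012181e+02,  9.64628198e-03,
        3.78502089e+01, -8.55614530e+01]), 'qvel': array([-0.08302814, -0.05625752, -0.26405153, -0.04885275,  0.10025685,
       -0.06723938]), 'effort': array([-3.25769379e-04, -3.27852452e+01, -1.40245566e+01, -1.82607392e-02,
        6.64897193e-02, -2.77648923e-05]), 'ee_pos': array([423.16754291,  76.94476496,   3.78564592]), 'ee_rot': array([ 1.79995262e+02, -1.54233267e-02, -1.75677597e+02]), 'force': array([ 0.04102681, -0.5306506 , -0.17455474]), 'torque': array([ 0.01832891, -0.00181096, -0.01650313]), 'gripper_force': 0.0, 'gripper_width': 0.6189840501257683}
```

```bash
(python3 -m crank '1 0 0 2 0 0 0;1 0 0 0 0 0 0'; python3 -m crank '1 0 0 2 0 0 0;1 0 0 0 0 0 0';python3 -m crank '1 0 0 2 0 0 0;1 0 0 0 0 0 0';python3 -m crank '1 0 0 2 0 0 0;1 0 0 0 0 0 0') | grep -E "pos|force: \["
python3 - <<'E'
from h import *
b=grab_frame("top");print(proj("top",(423,77,0)),proj("top",(423,77,60)))
cv2.imwrite("pics/s4.png",np.hstack([cv2.resize(grab_frame("scene")[180:250,170:250],(400,350),interpolation=cv2.INTER_CUBIC),cv2.resize(b[200:270,200:280],(400,350),interpolation=cv2.INTER_CUBIC)]))
E
```

```text
ee_pos: [423.1, 76.9, 1.8]
force: [0.1, 0.1, 1.0]
ee_pos: [423.2, 76.9, -0.2]
force: [-0.2, 0.6, -0.6]
ee_pos: [423.2, 76.9, -2.2]
force: [0.1, 0.0, 0.6]
ee_pos: [423.2, 76.9, -4.2]
force: [1.0, -0.0, -0.1]
[238.45928748 241.82949362] [237.17132587 240.82252477]
```

View pics/s4.png

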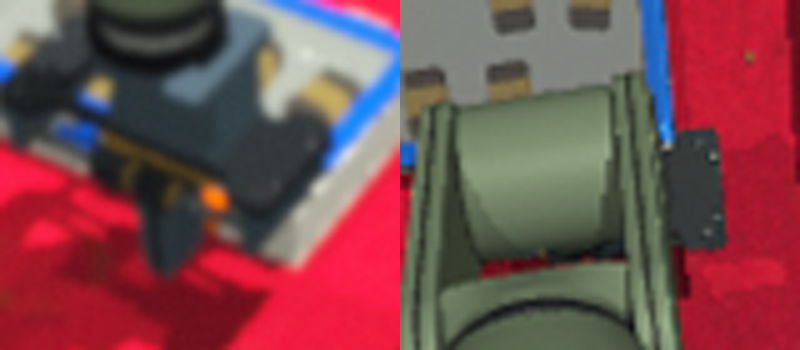

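```bash
(python3 -m crank '1 0 0 -5 0 0 0;1 -3 0 0 0 0 0;1 0 0 0 0 0 0'; python3 -m crank '1 -3 0 0 0 0 0;1 0 0 0 0 0 0';python3 -m crank '1 -2 0 0 0 0 0;1 0 0 0 0 0 0';python3 -m crank '1 -2 0 0 0 0 0;1 0 0 0 0 0 0';python3 -m crank '1 -2 0 0 0 0 0;1 0 0 0 0 0 0';python3 -m crank '1 -2 0 0 0 0 0;1 0 0 0 0 0 0') | grep -E "pos|force: \["

```

```text
ee_pos: [426.6, 77.2, 1.1]
force: [-0.2, 1.0, -0.1]
ee_pos: [428.6, 77.3, 0.7]
force: [-2.0, 0.3, 2.5]
ee_pos: [431.1, 77.5, 0.7]
force: [-3.1, -0.4, 0.5]
ee_pos: [432.9, 77.6, 0.7]
force: [-2.3, 0.3, 0.2]
ee_pos: [434.4, 77.7, 0.7]
force: [-4.2, 0.6, 1.6]
ee_pos: [434.4, 77.8, 0.7]
force: [-9.0, -0.0, 6.5]
```

```bash
(python3 -m crank '1 30 0 0 0 0 0;1 0 0 -50 0 0 0;1 0 0 -50 0 0 0;-0.3 0 0 -40 0 0 0;-0.3 0 0 0 0 0 0;-0.3 0 0 0 0 0 0;-0.3 0 0 0 0 0 0') | grep -E "pos|force: \[|width"
python3 - <<'E'
from h import *
s=grab_frame("scene");print(env.state()["ee_pos"])
p=env.state()["ee_pos"];
for z in(-11,0,11):print(z,((proj("scene",p+[0,0,z])-[130,100])*5).round())
print([(np.round(d["point"]),d["p"]) for d in models.search_frame("cover_handle","scene")])
cv2.imwrite("pics/s5.png",cv2.resize(s[100:220,130:290],(800,600),interpolation=cv2.INTER_CUBIC))
E
```

```text
ee_pos: [406.9, 75.6, 139.8]
force: [0.3, -0.2, 1.4]
gripper_width: 37.6
[406.85710898  75.61817026 139.79654852]
-11 [341. 526.]
0 [339. 511.]
11 [338. 496.]
[(array([501., 102.,  62.]), 0.95), (array([ 528., -185.,   73.]), 0.58)]
```

View pics/s5.png

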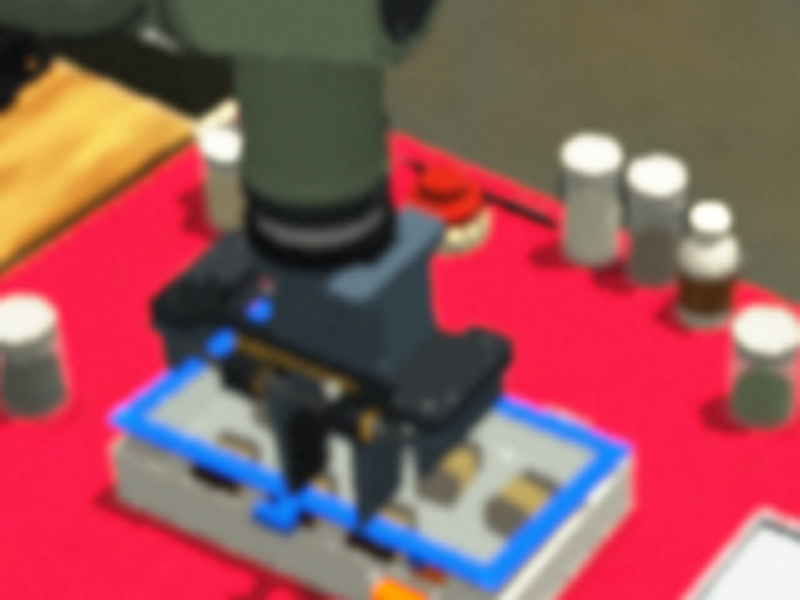

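```bash
(python3 -m crank '-0.3 8 0 60 0 0 0;-0.3 0 0 60 0 0 0;-0.3 0 0 20 0 0 0;-0.3 0 0 0 0 0 0;-0.3 0 0 4 0 0 0;-0.3 0 0 0 0 0 0'; for i in 1; do python3 -m crank '-0.3 0 0 3 0 0 0;-0.3 0 0 0 0 0 0';python3 -m crank '-0.3 0 0 3 0 0 0;-0.3 0 0 0 0 0 0';python3 -m crank '-0.3 0 0 3 0 0 0;-0.3 0 0 0 0 0 0'; done) | grep -E "pos|force: \[|width"
```

```text
ee_pos: [400.1, 75.3, -2.4]
force: [-0.7, 0.4, 0.0]
gripper_width: 59.5
ee_pos: [399.5, 75.2, -5.8]
force: [-0.2, -0.8, 0.9]
gripper_width: 59.2
ee_pos: [399.2, 75.1, -9.2]
force: [-0.1, 0.1, -0.9]
gripper_width: 59.8
ee_pos: [399.1, 75.1, -12.3]
force: [1.4, 1.3, 0.4]
gripper_width: 59.3
```

```bash
(python3 -m crank '-0.3 0 0 2 0 0 0;-0.3 0 0 0 0 0 0';python3 -m crank '-0.3 0 0 2 0 0 0;-0.3 0 0 0 0 0 0';python3 -m crank '-0.3 0 0 2 0 0 0;-0.3 0 0 0 0 0 0') | grep -E "pos|force: \["
```

```text
ee_pos: [399.2, 75.1, -14.2]
force: [0.0, -0.6, -0.1]
ee_pos: [399.5, 75.2, -14.9]
force: [-3.4, -0.4, 17.2]
ee_pos: [399.5, 75.2, -15.0]
force: [-8.7, -1.3, 42.4]
```

```bash
python3 -m crank '-0.3 0 0 -10 0 0 0;-0.3 0 0 -50 0 0 0;-0.3 0 0 -50 0 0 0;-0.3 0 40 0 0 0 0;-0.3 -10 40 0 0 0 0;-0.3 0 0 0 0 0 0' | grep -E "pos|force"; python3 m.py b -103 0 41
python3 - <<'E'
from h import *
b=grab_frame("scene");p=env.state()["ee_pos"]
print([(np.round(d["point"]),d["p"]) for d in models.search_frame("cover_handle","scene")], proj("scene",box2w((532.7,165,.075),(-97,0,67))))
hsv=cv2.cvtColor(b,cv2.COLOR_BGR2HSV);m=cv2.inRange(hsv,(103,120,80),(128,255,255))
m=m-cv2.morphologyEx(m,cv2.MORPH_OPEN,np.ones((1,3)))
cv2.imwrite("pics/s6.png",cv2.resize(b[150:230,150:250],(800,600),interpolation=cv2.INTER_CUBIC))
E
```

```text
ee_pos: [403.9, 157.5, 92.1]
force: [-0.2, -1.2, 0.0]
gripper_force: 0.0
turn [0.  0.1 0.2] shift [-26.   -2.2  51.1] target [430.  157.3  41. ] at [403.9 157.5  92.1] F [-0.2 -1.2  0. ]
[(array([533., 105.,  58.]), 0.96), (array([469., 397.,  50.]), 0.34)] [183.851542   203.19113537]
```

View pics/s6.png

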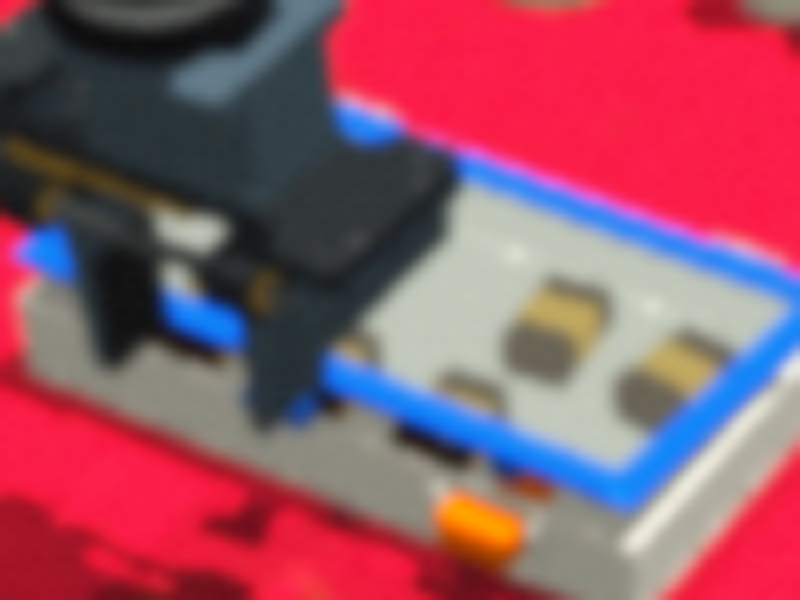

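```bash
python3 -m crank '-0.3 -13 -1 0 0 0 0;-0.3 -13 -1 0 0 0 0;-0.3 0 0 26 0 0 0;-0.3 0 0 25 0 0 0;-0.3 0 0 0 0 0 0;0.3 0 0 0 0 0 0;0.3 0 0 0 0 0 0;0.3 0 0 0 0 0 0;0.8 0 0 0 0 0 0;0.8 0 0 0 0 0 0' 15;  python3 -m crank '0.8 0 0 0 0 0 0'
```

```text
time_s: 17.2
ee_pos: [429.6, 157.9, 41.5]
ee_rot: [179.8, 0.1, -175.8]
force: [-1.3, 9.8, 0.5]
gripper_width: 25.6
gripper_force: 15.0
time_s: 17.32
ee_pos: [429.6, 157.9, 41.5]
ee_rot: [179.8, 0.1, -175.8]
force: [-2.0, 8.1, 0.2]
gripper_width: 26.1
gripper_force: 15.0
```

```bash
python3 -c "
import numpy as np
a=np.linspace(.1,1.78,21);x=-178*np.cos(a);z=178*np.sin(a)
print([(round(-p,1),round(-q,1)) for p,q in zip(np.diff(x),np.diff(z))])"
```

```text
[(np.float64(-2.1), np.float64(-14.8)), (np.float64(-3.3), np.float64(-14.6)), (np.float64(-4.6), np.float64(-14.2)), (np.float64(-5.7), np.float64(-13.8)), (np.float64(-6.9), np.float64(-13.3)), (np.float64(-8.0), np.float64(-12.6)), (np.float64(-9.0), np.float64(-11.9)), (np.float64(-10.0), np.float64(-11.1)), (np.float64(-10.9), np.float64(-10.3)), (np.float64(-11.7), np.float64(-9.3)), (np.float64(-12.4), np.float64(-8.3)), (np.float64(-13.1), np.float64(-7.2)), (np.float64(-13.6), np.float64(-6.1)), (np.float64(-14.1), np.float64(-4.9)), (np.float64(-14.5), np.float64(-3.7)), (np.float64(-14.7), np.float64(-2.5)), (np.float64(-14.9), np.float64(-1.3)), (np.float64(-14.9), np.float64(-0.0)), (np.float64(-14.9), np.float64(1.2)), (np.float64(-14.7), np.float64(2.5))]
```

```bash
python3 -m crank '0.8 0 3 0 0 0 0;0.8 0 2 0 0 0 0;0.8 -2.1 0 -14.8 0 0 0;0.8 -3.4 0 -14.5 0 0 0;0.8 -4.6 0 -14.2 0 0 0;0.8 0 0 0 0 0 0' 20 | grep -E "pos|force|wid"
```

```text
ee_pos: [439.7, 159.0, 85.1]
force: [2.7, -7.4, -1.9]
gripper_width: 25.4
gripper_force: 20.0
```

```bash
python3 -m crank '0.8 -5.7 -2 -13.8 0 0 0;0.8 -6.9 0 -13.3 0 0 0;0.8 -8 0 -12.6 0 0 0;0.8 -9 0 -11.9 0 0 0;0.8 -10 0 -11.1 0 0 0;0.8 0 0 0 0 0 0' | grep -E "pos|force|wid"; python3 -m crank '0.8 -10.9 0 -10.3 0 0 0;0.8 -11.7 0 -9.3 0 0 0;0.8 -12.4 0 -8.3 0 0 0;0.8 -13.1 0 -7.2 0 0 0;0.8 -13.6 0 -6.1 0 0 0;0.8 0 0 0 0 0 0' | grep -E "pos|force|wid"
```

```text
ee_pos: [479.6, 162.1, 147.8]
force: [2.4, -3.3, -3.1]
gripper_width: 25.2
gripper_force: 20.0
ee_pos: [539.8, 166.8, 187.9]
force: [0.6, -1.4, -1.7]
gripper_width: 25.7
gripper_force: 20.0
```

```bash
python3 -m crank '0.8 -14.1 0 -4.9 0 0 0;0.8 -14.5 0 -3.7 0 0 0;0.8 -14.7 0 -2.5 0 0 0;0.8 -14.9 0 -1.3 0 0 0;0.8 -14.9 0 0 0 0 0;0.8 -14.9 0 1.2 0 0 0;0.8 -14 0 2 0 0 0;0.8 0 0 0 0 0 0' | grep -E "pos|force|wid"; python3 m.py b 111 0 197
```

```text
ee_pos: [642.7, 174.9, 196.7]
force: [-1.2, -1.2, -2.4]
gripper_width: 25.8
gripper_force: 20.0
turn [ 0. -0.  0.] shift [-0.6 -1.6 -0.3] target [643.4 173.3 197. ] at [642.7 174.9 196.7] F [-1.2 -1.2 -2.4]
```

```bash
python3 -m crank '0.8 -3 0 1 0 0 0;-0.3 0 0 0 0 0 0;-0.3 0 0 0 0 0 0;-0.3 0 0 0 0 0 0;-0.3 0 0 -25 0 0 0;-0.3 0 0 -25 0 0 0;-0.3 50 0 0 0 0 0;-0.3 50 0 0 0 0 0;-0.3 50 -30 0 0 0 0;-0.3 50 -40 0 0 0 0' | grep -E "pos|force|wid";python3 -m crank '-0.3 50 -50 0 0 0 0;-0.3 0 -60 0 0 0 0;-0.3 0 -60 0 0 0 0;-0.3 0 0 0 0 0 0' | grep -E "pos|force|wid"
python3 - <<'E'
from h import *
s=grab_frame("scene");b=grab_frame("top")
for c in("scene","top"):
  for n in("choc_1","cover_handle"):print(c,n,[(np.round(d["point"]).tolist(),round(d["p"],2)) for d in models.search_frame(n,c)])
cv2.imwrite("pics/s7.png",np.hstack([cv2.resize(s[130:250,140:260],(400,400),interpolation=cv2.INTER_CUBIC),cv2.resize(b[150:250,165:265],(400,400),interpolation=cv2.INTER_CUBIC)]))
cv2.imwrite("pics/scene1.png",s);cv2.imwrite("pics/top1.png",b)
E
```

```text
ee_pos: [450.4, 90.8, 246.8]
force: [0.3, -1.0, -0.1]
gripper_width: 59.4
gripper_force: 0.0
ee_pos: [420.2, -79.3, 247.0]
force: [-0.4, 0.8, -0.4]
gripper_width: 59.1
gripper_force: 0.0
scene choc_1 [([494.0, 184.0, 28.0], 0.68), ([501.0, 128.0, 29.0], 0.64), ([566.0, 73.0, 28.0], 0.51), ([563.0, 129.0, 32.0], 0.51), ([561.0, 254.0, 30.0], 0.48), ([492.0, 246.0, 28.0], 0.41)]
scene cover_handle [([625.0, 235.0, 113.0], 0.59), ([496.0, 185.0, 29.0], 0.55)]
top choc_1 [([561.0, 258.0, 28.0], 0.7), ([498.0, 132.0, 23.0], 0.64), ([573.0, 79.0, 28.0], 0.52), ([458.0, 79.0, 36.0], 0.42), ([477.0, 399.0, 70.0], 0.16)]
top cover_handle [([633.0, 175.0, 136.0], 0.81)]
```

View pics/s7.png

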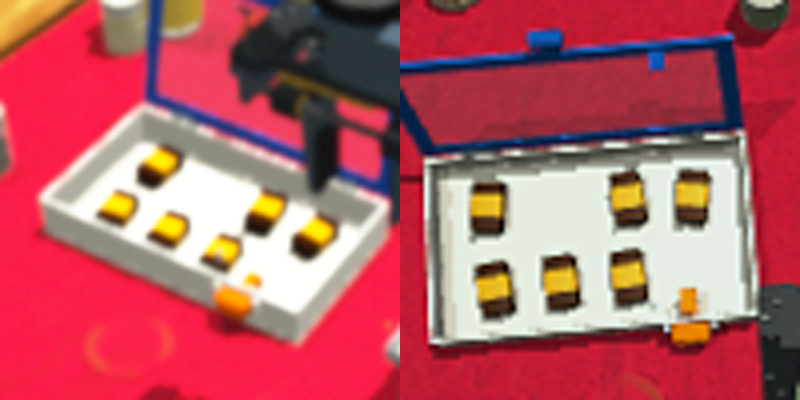

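```bash
cat > bars.py <<'E'
from h import *
def bars(c,im,z=26,reg=None):
    hsv=cv2.cvtColor(im,cv2.COLOR_BGR2HSV);m=cv2.inRange(hsv,(18,140,110),(32,255,255))
    n,l,st,ce=cv2.connectedComponentsWithStats(m);out=[]
    for i in range(1,n):
        if st[i,4]<12:continue
        X=onz(c,*ce[i],z)
        if not(410<X[0]<640 and -310<X[1]<330):continue
        ys,xs=np.where(l==i);P=np.array([onz(c,x,y,z)[:2] for x,y in zip(xs,ys)],np.float32)
        r=cv2.minAreaRect(P);out.append((X[:2].round(1).tolist(),[round(v) for v in r[1]],round(r[2])))
    return sorted(out,key=lambda o:o[0][1])
if __name__=="__main__":
    import sys
    for c in("top","scene"):
        im=cv2.imread(f"pics/{c}1.png") if len(sys.argv)>1 else grab_frame(c)
        for o in bars(c,im):
            d=np.array(o[0])-[532.7,165];s=.075;print(c,o,"box",np.round([d[0]+s*d[1],d[1]-s*d[0]],1))
E
python3 bars.py 1
```

```text
top ([573.3, 79.5], [25, 21], 90) box [ 34.2 -88.5]
top ([479.7, 80.8], [14, 7], 0) box [-59.3 -80.2]
top ([502.9, 134.4], [21, 24], 1) box [-32.1 -28.4]
top ([571.7, 135.8], [22, 27], 9) box [ 36.8 -32.1]
top ([498.4, 192.8], [21, 28], 11) box [-32.2  30.4]
top ([493.2, 249.7], [21, 27], 11) box [-33.1  87.7]
top ([565.6, 258.1], [25, 21], 90) box [39.9 90.6]
scene ([570.8, 71.7], [31, 28], 1) box [ 31.1 -96.2]
scene ([459.9, 84.3], [10, 24], 1) box [-78.9 -75.2]
scene ([502.4, 127.3], [26, 30], 3) box [-33.1 -35.4]
scene ([570.8, 129.4], [31, 27], 15) box [ 35.4 -38.5]
scene ([496.0, 184.7], [31, 29], 4) box [-35.2  22.5]
scene ([491.4, 242.4], [29, 29], 6) box [-35.5  80.5]
scene ([561.6, 249.7], [33, 29], 83) box [35.3 82.5]
```

```bash
sed -i 's/"w":(0,0,0)/"w":(0,0,0.075),"q":(528,-183,.075)/; s/T=box2w(f,a\[:3\])/T=box2w(f,a[:3]) if sys.argv[1]!="w" else np.array(a[:3])/' m.py; python3 m.py w 502.5 134 80
```

```text
turn [0.  0.  0.2] shift [-97.7 201.9 166.6] target [502.5 134.   80. ] at [420.2 -74.7 246.6] F [ 0.9 -0.8 -0.2]
```

```bash
python3 -m crank '0 -24 50 0 0 0 0;0 -24 50 0 0 0 0;0 -24 50 40 0 0 0;0 -25 50 45 0 0 0;0 -0.7 2 40 0 0 0;0 0 0 40 0 0 0;0 0 0 0 0 0 0' 12|grep pos; python3 m.py w 502.5 134 -6
```

```text
ee_pos: [495.2, 122.6, 88.3]
turn [-0.  -0.4  0.2] shift [-8.1 10.9 94.3] target [502.5 134.   -6. ] at [495.2 122.6  88.3] F [-0.3  0.   0.5]
```

```bash
python3 -m crank '0 0 0 0 0 0 0;0 0 0 0 0 0 0'|grep pos; python3 m.py w 502.5 134 -6
```

```text
ee_pos: [499.3, 122.1, 92.7]
turn [0.  0.2 0. ] shift [-4.1 11.6 98.7] target [502.5 134.   -6. ] at [499.3 122.1  92.7] F [-0.8 -0.5 -0.1]
```

```bash
python3 -m crank '0 -4 11.5 20 0 0 0;0 0 0 39 0 0 0;0 0 0 20 0 0 0;0 0 0 10 0 0 0;0 0 0 6 0 0 0;0 0 0 0 0 0 0;0 0 0 0 0 0 0'|grep -E "pos|force"; python3 m.py w 502.5 134 -6
```

```text
ee_pos: [501.7, 133.6, -3.4]
force: [0.7, -0.0, 0.4]
gripper_force: 0.0
turn [0.  0.1 0. ] shift [-0.8  0.3  2.6] target [502.5 134.   -6. ] at [501.7 133.6  -3.4] F [ 0.7 -0.   0.4]
```

```bash
python3 -m crank '0 0 0 2 0 0 0;0.8 0 0 0 0 0 0;0.8 0 0 0 0 0 0;0.8 0 0 0 0 0 0;0.8 0 0 0 0 0 0' 12|grep -E "wid|pos|force";python3 -m crank '0.8 0 0 -40 0 0 0;0.8 0 0 -50 0 0 0;0.8 0 0 -50 0 0 0;0.8 0 0 -30 0 0 0;0.8 0 0 0 0 0 0'|grep -E "wid|pos|force"; python3 m.py q 35 60 130;
python3 - <<'E'
from h import *
cv2.imwrite("pics/s8.png",cv2.resize(grab_frame("scene")[80:240,140:300],(600,600),interpolation=cv2.INTER_CUBIC))
E
```

```text
ee_pos: [501.1, 133.5, -6.2]
force: [-1.0, -0.3, 0.6]
gripper_width: 28.1
gripper_force: 12.0
ee_pos: [502.5, 133.8, 166.0]
force: [0.5, 0.1, -0.4]
gripper_width: 28.0
gripper_force: 12.0
turn [0.1 0.3 0. ] shift [ -36.7 -257.8   36. ] target [ 558.4 -120.5  130. ] at [502.5 133.8 166. ] F [ 0.5  0.1 -0.4]
```

View pics/s8.png

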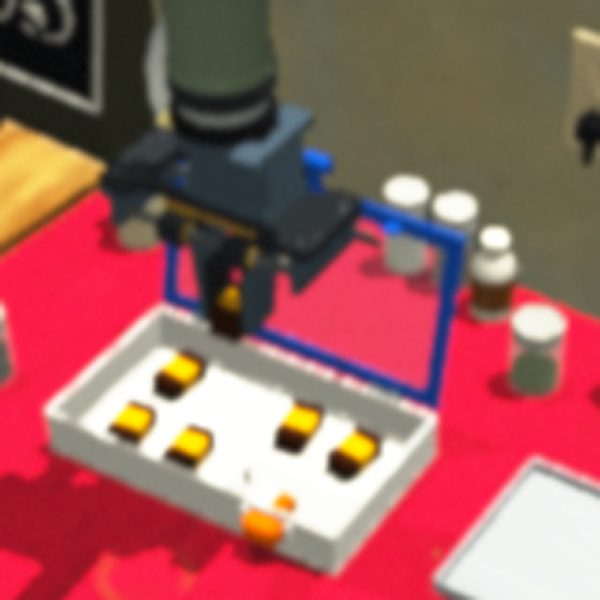

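```bash
python3 -m crank '0.8 -6 -43 0 0 0 0;0.8 -6 -43 0 0 0 0;0.8 -6 -43 0 0 0 0;0.8 -6 -43 0 0 0 0;0.8 -6 -43 10 0 0 0;0.8 -6 -43 20 0 0 0;0.8 0 0 6 0 0 0;0.8 0 0 0 0 0 0'|grep -E "wid|pos"; python3 m.py q 35 60 64
```

```text
ee_pos: [554.9, -120.4, 125.7]
gripper_width: 27.9
turn [ 0.1 -0.2 -0. ] shift [-3.5 -0.4 61.7] target [ 558.4 -120.5   64. ] at [ 554.9 -120.4  125.7] F [-0.1 -0.4 -0. ]
```

```bash
python3 -m crank '0.8 -3.5 0 35 0 0 0;0.8 0 0 17 0 0 0;0.8 0 0 6 0 0 0;0.8 0 0 2.5 0 0 0;0.8 0 0 0 0 0 0'|grep -E "wid|pos|force: "; python3 -m crank '0.3 0 0 0 0 0 0;0.1 0 0 0 0 0 0;0.1 0 0 0 0 0 0;0.1 0 0 -30 0 0 0;0 0 0 -40 0 0 0;0 0 0 -40 0 0 0;0 0 0 0 0 0 0'|grep -E "wid|pos|force: "; python3 m.py w 573 79.5 100; python3 bars.py | grep -v "\-80.2\|-79"
```

```text
ee_pos: [560.3, -120.6, 68.0]
force: [0.3, 0.2, -0.6]
gripper_width: 27.8
gripper_force: 12.0
ee_pos: [562.0, -121.4, 180.9]
force: [0.1, -0.6, 0.4]
gripper_width: 45.4
gripper_force: 0.0
turn [-0.1  0.4  0. ] shift [-26.  199.5  80.9] target [573.   79.5 100. ] at [ 562.  -121.4  180.9] F [ 0.1 -0.6  0.4]
top ([571.9, -133.1], [14, 11], 90) box [  16.8 -301. ]
top ([573.3, 79.5], [25, 21], 90) box [ 34.2 -88.5]
top ([571.5, 135.9], [22, 27], 11) box [ 36.6 -32. ]
top ([498.4, 192.8], [21, 28], 11) box [-32.2  30.4]
top ([493.2, 249.7], [21, 27], 11) box [-33.1  87.7]
top ([565.6, 258.1], [25, 21], 90) box [39.9 90.6]
scene ([619.4, -96.0], [35, 29], 12) box [  67.1 -267.5]
scene ([570.7, 72.0], [31, 28], 1) box [ 31.  -95.8]
scene ([570.6, 129.5], [29, 28], 6) box [ 35.2 -38.3]
scene ([496.3, 185.0], [27, 29], 4) box [-34.9  22.7]
scene ([491.4, 242.4], [29, 29], 6) box [-35.5  80.5]
scene ([561.8, 249.5], [35, 29], 80) box [35.4 82.3]
```

```bash
python3 -m crank '0 -5.2 40 0 0 0 0;0 -5.2 40 0 0 0 0;0 -5.2 40 0 0 0 0;0 -5.2 40 20 0 0 0;0 -5.2 40 30 0 0 0;0 0 0 31 0 0 0;0 0 0 0 0 0 0'|grep -E "wid|pos"; python3 m.py w 572.5 79.5 -6
```

```text
ee_pos: [567.6, 80.6, 92.5]
gripper_width: 46.1
turn [-0.  -0.5  0.1] shift [-4.8 -1.5 98.5] target [572.5  79.5  -6. ] at [567.6  80.6  92.5] F [0.2 0.3 0.6]
```

```bash
python3 -m crank '0 -2.5 -1.5 30 0 0 0;0 0 0 30 0 0 0;0 0 0 20 0 0 0;0 0 0 12 0 0 0;0 0 0 5 0 0 0;0 0 0 0 0 0 0'|grep -E "pos|force: "; python3 -m crank '0.8 0 0 0 0 0 0;0.8 0 0 0 0 0 0;0.8 0 0 0 0 0 0;0.8 0 0 0 0 0 0' 12|grep -E "wid|pos|force";python3 -m crank '0.8 0 0 -40 0 0 0;0.8 0 0 -50 0 0 0;0.8 0 0 -50 0 0 0;0.8 0 0 -20 0 0 0;0.8 0 0 0 0 0 0'|grep -E "wid|pos|force"; python3 m.py q 35 0 110
```

```text
ee_pos: [573.7, 79.2, -0.3]
force: [-0.1, -0.4, -0.5]
gripper_force: 0.0
ee_pos: [573.8, 79.3, -0.1]
force: [-0.0, 0.5, 4.2]
gripper_width: 27.7
gripper_force: 12.0
ee_pos: [574.2, 79.4, 160.7]
force: [-0.1, 0.3, -0.0]
gripper_width: 28.0
gripper_force: 12.0
turn [0.  0.2 0. ] shift [  30.7 -258.2   50.7] target [ 562.9 -180.4  110. ] at [574.2  79.4 160.7] F [-0.1  0.3 -0. ]
```

```bash
python3 -m crank '0.8 5 -43 0 0 0 0;0.8 5 -43 0 0 0 0;0.8 5 -43 0 0 0 0;0.8 5 -43 0 0 0 0;0.8 5 -43 10 0 0 0;0.8 5 -43 20 0 0 0;0.8 0 0 20 0 0 0;0.8 0 0 0 0 0 0;0.8 0 0 0 0 0 0'|grep -E "wid|pos"; python3 m.py q 35 0 68
```

```text
ee_pos: [562.8, -179.8, 108.9]
gripper_width: 27.7
turn [ 0.  -0.   0.1] shift [-0.1 -0.5 40.9] target [ 562.9 -180.4   68. ] at [ 562.8 -179.8  108.9] F [ 0.9 -0.   0.2]
```

```bash
python3 -m crank '0.8 0 0 20 0 0 0;0.8 0 0 14 0 0 0;0.8 0 0 7 0 0 0;0.8 0 0 0 0 0 0'|grep -E "wid|pos|force: "; python3 -m crank '0.3 0 0 0 0 0 0;0.1 0 0 0 0 0 0;0.1 0 0 0 0 0 0;0.1 0 0 -30 0 0 0;0 0 0 -40 0 0 0;0 0 0 -40 0 0 0;0 0 0 0 0 0 0'|grep -E "wid|pos|force: "; python3 m.py w 571.5 136 100; python3 bars.py | grep  "top"
```

```text
ee_pos: [562.8, -180.0, 68.0]
force: [-0.4, -0.5, -0.2]
gripper_width: 27.7
gripper_force: 12.0
ee_pos: [565.0, -181.0, 182.1]
force: [-0.7, -0.2, 0.5]
gripper_width: 45.6
gripper_force: 0.0
turn [-0.2  0.4  0. ] shift [-30.3 315.6  82.1] target [571.5 136.  100. ] at [ 565.  -181.   182.1] F [-0.7 -0.2  0.5]
top ([571.5, -119.4], [24, 11], 25) box [  17.5 -287.3]
top ([479.7, 80.8], [14, 7], 0) box [-59.3 -80.2]
top ([571.7, 135.8], [22, 27], 9) box [ 36.8 -32.1]
top ([498.4, 192.8], [21, 28], 11) box [-32.2  30.4]
top ([493.2, 249.7], [21, 27], 11) box [-33.1  87.7]
top ([565.6, 258.1], [25, 21], 90) box [39.9 90.6]
```

```bash
python3 -m crank '0 -4 45 0 0 0 0;0 -4 45 0 0 0 0;0 -4 45 0 0 0 0;0 -4 45 0 0 0 0;0 -4 45 10 0 0 0;0 -5 45 35 0 0 0;0 -5 45 37 0 0 0;0 0 0 0 0 0 0;0 0 0 0 0 0 0'|grep -E "wid|pos"; python3 m.py w 571.5 136 -6
```

```text
ee_pos: [568.6, 135.7, 95.5]
gripper_width: 45.5
turn [-0.  -0.1  0.1] shift [-2.900e+00  1.000e-01  1.015e+02] target [571.5 136.   -6. ] at [568.6 135.7  95.5] F [-0.6  0.4  0.4]
```

```bash
python3 -m crank '0 -2.5 0 30 0 0 0;0 0 0 30 0 0 0;0 0 0 22 0 0 0;0 0 0 13 0 0 0;0 0 0 5 0 0 0;0 0 0 0 0 0 0'|grep -E "pos|force: "; python3 -m crank '0.8 0 0 0 0 0 0;0.8 0 0 0 0 0 0;0.8 0 0 0 0 0 0;0.8 0 0 0 0 0 0' 12|grep -E "wid|pos|force";python3 -m crank '0.8 0 0 -40 0 0 0;0.8 0 0 -50 0 0 0;0.8 0 0 -50 0 0 0;0.8 0 0 -20 0 0 0;0.8 0 0 0 0 0 0'|grep -E "wid|pos|force"; python3 m.py q 35 -60 110
```

```text
ee_pos: [572.0, 136.0, -3.2]
force: [-0.2, -0.5, 0.2]
gripper_force: 0.0
ee_pos: [572.0, 136.4, -3.1]
force: [0.4, -0.6, 3.8]
gripper_width: 27.7
gripper_force: 12.0
ee_pos: [572.3, 136.5, 157.8]
force: [-1.0, -0.4, -1.0]
gripper_width: 27.9
gripper_force: 12.0
turn [0.  0.2 0. ] shift [  33.2 -375.3   47.8] target [ 567.4 -240.2  110. ] at [572.3 136.5 157.8] F [-1.  -0.4 -1. ]
```

```bash
python3 -m crank '0.8 3 -42 0 0 0 0;0.8 3 -42 0 0 0 0;0.8 3 -42 0 0 0 0;0.8 4 -42 0 0 0 0;0.8 4 -42 0 0 0 0;0.8 4 -42 0 0 0 0;0.8 4 -42 8 0 0 0;0.8 4 -42 20 0 0 0;0.8 4 -39 20 0 0 0;0.8 0 0 0 0 0 0'|grep -E "wid|pos"; python3 -m crank '0.8 0 0 0 0 0 0'|grep -E "wid|pos"; python3 m.py q 35 -60 63
```

```text
ee_pos: [564.3, -241.6, 104.1]
gripper_width: 27.8
ee_pos: [566.3, -239.4, 107.0]
gripper_width: 27.9
turn [ 0.1 -0.1  0. ] shift [-1.1 -0.9 44. ] target [ 567.4 -240.2   63. ] at [ 566.3 -239.4  107. ] F [ 0.1 -0.2  0. ]
```

```bash
python3 -m crank '0.8 0 0 22 0 0 0;0.8 0 0 15 0 0 0;0.8 0 0 7 0 0 0;0.8 0 0 0 0 0 0'|grep -E "wid|pos|force: "; python3 -m crank '0.3 0 0 0 0 0 0;0.1 0 0 0 0 0 0;0.1 0 0 0 0 0 0;0.1 0 0 -30 0 0 0;0 0 0 -40 0 0 0;0 0 0 -40 0 0 0;0 0 40 0 0 0 0;0 0 45 0 0 0 0;0 0 45 0 0 0 0;0 0 45 0 0 0 0'|grep -E "wid|pos|force: ";python3 -m crank '0 0 0 0 0 0 0'|grep pos; python3 m.py w 498.4 193 100; python3 bars.py | grep  "top"
python3 - <<'E'
from h import *
a=grab_frame("scene");b=grab_frame("top")
cv2.imwrite("pics/s9.png",np.hstack([cv2.resize(a[200:300,240:340],(400,400),interpolation=cv2.INTER_CUBIC),cv2.resize(b[170:270,260:360],(400,400),interpolation=cv2.INTER_CUBIC)]))
E
```

```text
ee_pos: [566.8, -239.6, 64.0]
force: [-0.3, -0.0, 0.0]
gripper_width: 28.2
gripper_force: 12.0
ee_pos: [553.5, -64.4, 174.6]
force: [0.7, 0.6, 0.5]
gripper_width: 45.3
gripper_force: 0.0
ee_pos: [553.4, -63.1, 174.6]
turn [0.  0.  0.2] shift [ 35.6 259.5  74.6] target [498.4 193.  100. ] at [553.4 -63.1 174.6] F [ 0.4  0.3 -0.2]
top ([578.4, -251.9], [25, 21], 90) box [  14.4 -420.3]
top ([498.4, 192.8], [21, 28], 11) box [-32.2  30.4]
top ([493.2, 249.7], [21, 27], 11) box [-33.1  87.7]
top ([565.6, 258.1], [25, 21], 90) box [39.9 90.6]
```

View pics/s9.png

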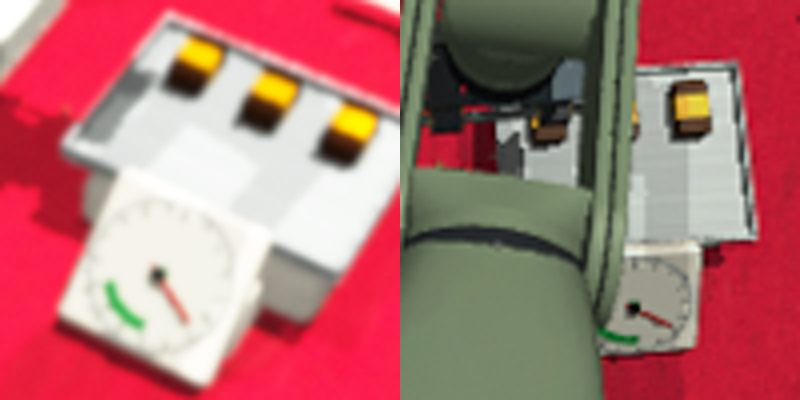

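```bash
python3 -m crank '0 6 44 0 0 0 0;0 6 44 0 0 0 0;0 6 44 0 0 0 0;0 6 44 10 0 0 0;0 6 44 30 0 0 0;0 6 40 35 0 0 0;0 0 0 0 0 0 0;0 0 0 0 0 0 0'|grep -E "wid|pos"; python3 m.py w 498.4 193 -6
```

```text
ee_pos: [499.3, 190.0, 99.7]
gripper_width: 45.8
turn [-0.   0.1 -0. ] shift [  0.6   3.  105.7] target [498.4 193.   -6. ] at [499.3 190.   99.7] F [ 0.4 -0.   0.1]
```

```bash
python3 -m crank '0 0 3 30 0 0 0;0 0 0 32 0 0 0;0 0 0 23 0 0 0;0 0 0 14 0 0 0;0 0 0 6 0 0 0;0 0 0 0 0 0 0'|grep -E "pos|force: "; python3 -m crank '0.8 0 0 0 0 0 0;0.8 0 0 0 0 0 0;0.8 0 0 0 0 0 0;0.8 0 0 0 0 0 0' 12|grep -E "wid|pos|force";python3 -m crank '0.8 0 0 -40 0 0 0;0.8 0 0 -50 0 0 0;0.8 0 0 -50 0 0 0;0.8 0 0 -20 0 0 0;0.8 0 0 0 0 0 0'|grep -E "wid|pos|force"; python3 m.py q -30 30 110
```

```text
ee_pos: [498.6, 193.7, -5.3]
force: [0.5, -0.3, -0.3]
gripper_force: 0.0
ee_pos: [498.4, 194.1, -5.1]
force: [-0.6, -1.0, 5.9]
gripper_width: 27.8
gripper_force: 12.0
ee_pos: [498.7, 194.2, 155.6]
force: [0.3, -0.3, -1.0]
gripper_width: 27.9
gripper_force: 12.0
turn [0.1 0.2 0. ] shift [  29.1 -348.4   45.6] target [ 495.8 -155.3  110. ] at [498.7 194.2 155.6] F [ 0.3 -0.3 -1. ]
```

```bash
python3 -m crank '0.8 3 -43 0 0 0 0;0.8 3 -43 0 0 0 0;0.8 3 -43 0 0 0 0;0.8 4 -43 0 0 0 0;0.8 4 -43 0 0 0 0;0.8 4 -44 8 0 0 0;0.8 4 -44 20 0 0 0;0.8 4 -45 18 0 0 0;0.8 0 0 0 0 0 0;0.8 0 0 0 0 0 0'|grep -E "wid|pos"; python3 m.py q -30 30 59
```

```text
ee_pos: [494.5, -154.7, 107.1]
gripper_width: 27.8
turn [ 0.1 -0.1 -0. ] shift [-1.3 -0.7 48.1] target [ 495.8 -155.3   59. ] at [ 494.5 -154.7  107.1] F [ 0.2 -0.4 -0.9]
```

```bash
python3 -m crank '0.8 0 0 24 0 0 0;0.8 0 0 16 0 0 0;0.8 0 0 8 0 0 0;0.8 0 0 0 0 0 0'|grep -E "wid|pos|force: "; python3 -m crank '0.3 0 0 0 0 0 0;0.1 0 0 0 0 0 0;0.1 0 0 0 0 0 0;0.1 0 0 -30 0 0 0;0 0 0 -40 0 0 0;0 0 0 -40 0 0 0;0 0 40 0 0 0 0;0 0 45 0 0 0 0;0 0 45 0 0 0 0;0 0 45 0 0 0 0'|grep -E "wid|pos|force: ";python3 -m crank '0 0 0 0 0 0 0;0 0 0 0 0 0 0'|grep pos; python3 m.py w 493 250 100; python3 bars.py | grep  "top"
cat > needle.py <<'E'
from h import *
# dial plane from the empty-pan picture: hub and needle tip (angle 0)
hub=tri((279.7,268.5),(318.4,246.9));tip=tri((285.8,255.4),(318.75,238.5))
up=tip-hub;print("hub",hub.round(),"needle len",np.linalg.norm(up).round(1))
y=np.array([-.037,1,0]);up-=y*(up@y)/(y@y);up/=np.linalg.norm(up);right=-y/np.linalg.norm(y);n=np.cross(right,up)
def ang(c,u,v):
    h2=proj(c,hub)
    o,d=ray(c,u,v);X=o+d*((hub-o)@n)/(d@n)-hub;return X@right,X@up
for c in("scene","top"):
    im=grab_frame(c);hub_px=np.array({"scene":(279.7,268.5),"top":(318.4,246.9)}[c])
    hsv=cv2.cvtColor(im,cv2.COLOR_BGR2HSV)
    for nm,m in(("green",cv2.inRange(hsv,(45,100,50),(75,255,255))),("red",cv2.inRange(hsv,(0,90,60),(12,255,255))|cv2.inRange(hsv,(168,90,60),(180,255,255)))):
        L=[]
        for v,u in np.argwhere(m):
            if np.hypot(u-hub_px[0],v-hub_px[1])>30:continue
            a=ang(c,u,v);r=np.hypot(*a)
            if (12<r<36 if nm=="red" else 25<r<45):L.append(np.arctan2(*a)%(2*np.pi))
        L=np.array(L);print(c,nm,len(L),L.size and (np.median(L).round(2),L.min().round(2),L.max().round(2)))
E
python3 needle.py
```

```text
ee_pos: [495.2, -154.4, 60.1]
force: [-0.7, -0.0, -0.0]
gripper_width: 28.2
gripper_force: 12.0
ee_pos: [481.9, 20.5, 170.6]
force: [0.3, -0.4, 0.7]
gripper_width: 45.7
gripper_force: 0.0
ee_pos: [482.2, 18.8, 170.4]
turn [-0.  0.  0.] shift [-28.1 229.8  70.4] target [493. 250. 100.] at [482.2  18.8 170.4] F [-0.2 -0.9 -0.9]
top ([578.5, -251.7], [28, 21], 90) box [  14.5 -420.1]
top ([574.5, -188.8], [23, 29], 8) box [  15.3 -356.9]
top ([503.2, -162.0], [23, 29], 11) box [ -54.  -324.8]
top ([572.7, -126.0], [28, 21], 90) box [  18.2 -294. ]
top ([493.2, 249.7], [21, 27], 11) box [-33.1  87.7]
top ([565.6, 258.1], [25, 21], 90) box [39.9 90.6]
hub [ 402. -193.   55.] needle len 36.9
scene green 27 (np.float64(3.57), np.float64(3.07), np.float64(4.08))
scene red 0 0
top green 22 (np.float64(3.6), np.float64(3.04), np.float64(4.16))
top red 6 (np.float64(2.97), np.float64(2.89), np.float64(3.03))
```

```bash
python3 -m crank '0 -5 40 0 0 0 0;0 -5 40 0 0 0 0;0 -5 40 0 0 0 0;0 -5 40 10 0 0 0;0 -5 40 30 0 0 0;0 -4 30 30 0 0 0;0 0 0 0 0 0 0;0 0 0 0 0 0 0'|grep -E "wid|pos"; python3 m.py w 493 250 -6
```

```text
ee_pos: [494.3, 249.9, 100.8]
gripper_width: 45.3
turn [-0.  0. -0.] shift [  1.3   0.2 106.8] target [493. 250.  -6.] at [494.3 249.9 100.8] F [ 0.5 -0.1  0.4]
```

```bash
python3 -m crank '0 1 0 30 0 0 0;0 0 0 32 0 0 0;0 0 0 23 0 0 0;0 0 0 14 0 0 0;0 0 0 7 0 0 0;0 0 0 0 0 0 0'|grep -E "pos|force: "; python3 -m crank '0.8 0 0 0 0 0 0;0.8 0 0 0 0 0 0;0.8 0 0 0 0 0 0;0.8 0 0 0 0 0 0' 12|grep -E "wid|pos|force";python3 -m crank '0.8 0 0 -40 0 0 0;0.8 0 0 -50 0 0 0;0.8 0 0 -50 0 0 0;0.8 0 0 -20 0 0 0;0.8 0 0 0 0 0 0'|grep -E "wid|pos|force"; python3 m.py q -30 -35 110
```

```text
ee_pos: [493.1, 250.5, -5.3]
force: [0.1, -0.4, 0.5]
gripper_force: 0.0
ee_pos: [493.1, 251.0, -5.1]
force: [0.1, -0.6, 5.5]
gripper_width: 27.8
gripper_force: 12.0
ee_pos: [493.4, 251.0, 155.6]
force: [-1.0, 0.7, -0.6]
gripper_width: 27.8
gripper_force: 12.0
turn [0.1 0.2 0. ] shift [  28.  -470.4   45.6] target [ 500.7 -220.1  110. ] at [493.4 251.  155.6] F [-1.   0.7 -0.6]
```

```bash
python3 -m crank '0.8 2.5 -43 0 0 0 0;0.8 2.5 -43 0 0 0 0;0.8 2.5 -43 0 0 0 0;0.8 2.5 -43 0 0 0 0;0.8 3 -43 0 0 0 0;0.8 3 -43 0 0 0 0;0.8 3 -43 0 0 0 0;0.8 3 -43 0 0 0 0;0.8 3 -43 15 0 0 0;0.8 3 -43 15 0 0 0'|grep -E "wid|pos";python3 -m crank '0.8 3 -40 16 0 0 0;0.8 0 0 0 0 0 0;0.8 0 0 0 0 0 0'|grep -E "wid|pos"; python3 m.py q -30 -35 57
```

```text
ee_pos: [496.0, -181.2, 122.1]
gripper_width: 28.2
ee_pos: [496.4, -219.6, 107.1]
gripper_width: 28.1
turn [ 0.1 -0.1  0. ] shift [-4.2 -0.9 50.1] target [ 500.7 -220.1   57. ] at [ 496.4 -219.6  107.1] F [-0.3  0.9 -0.9]
```

```bash
python3 -m crank '0.8 -3 0 25 0 0 0;0.8 0 0 17 0 0 0;0.8 0 0 8 0 0 0;0.8 0 0 0 0 0 0'|grep -E "wid|pos|force: "; python3 -m crank '0.3 0 0 0 0 0 0;0.1 0 0 0 0 0 0;0.1 0 0 0 0 0 0;0.1 0 0 -30 0 0 0;0 0 0 -40 0 0 0;0 0 0 -40 0 0 0;0 0 45 0 0 0 0;0 0 45 0 0 0 0;0 0 45 0 0 0 0;0 0 45 0 0 0 0'|grep -E "wid|pos|force: ";python3 -m crank '0 0 40 0 0 0 0;0 0 40 0 0 0 0;0 0 0 0 0 0 0;0 0 0 0 0 0 0'|grep pos; python3 bars.py | grep  "top"; python3 needle.py
python3 - <<'E'
from h import *
a=grab_frame("scene")
cv2.imwrite("pics/s10.png",cv2.resize(a[130:300,140:340],(800,600),interpolation=cv2.INTER_CUBIC))
E
```

```text
ee_pos: [500.1, -219.2, 58.1]
force: [-0.2, -0.5, -0.3]
gripper_width: 27.9
gripper_force: 12.0
ee_pos: [486.4, -39.4, 168.6]
force: [0.7, -0.3, -0.4]
gripper_width: 45.9
gripper_force: 0.0
ee_pos: [480.7, 38.8, 168.4]
top ([578.5, -251.3], [28, 21], 90) box [  14.6 -419.7]
top ([507.7, -229.9], [28, 24], 90) box [ -54.6 -393. ]
top ([573.9, -188.5], [23, 29], 11) box [  14.7 -356.6]
top ([502.8, -161.3], [23, 28], 8) box [ -54.4 -324.1]
top ([582.2, -136.9], [24, 28], 9) box [  26.9 -305.6]
top ([565.6, 258.1], [25, 21], 90) box [39.9 90.6]
hub [ 402. -193.   55.] needle len 36.9
scene green 19 (np.float64(3.72), np.float64(3.14), np.float64(4.08))
scene red 0 0
top green 18 (np.float64(3.72), np.float64(3.04), np.float64(4.16))
top red 6 (np.float64(3.57), np.float64(3.51), np.float64(3.66))
```

View pics/s10.png

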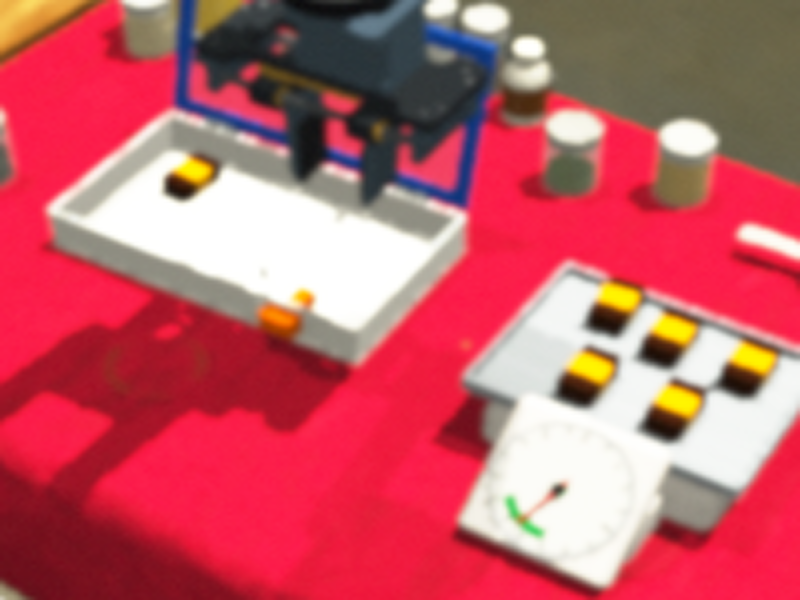

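```bash
python3 -m crank '-0.3 0 0 -45 0 0 0;-0.3 0 0 -45 0 0 0;-0.3 -20 30 0 0 0 0;-0.3 -40 30 0 0 0 0;-0.3 -40 30 0 0 0 0;-0.3 -40 30 0 0 0 0;-0.3 0 0 0 0 0 0;-0.3 0 0 0 0 0 0'|grep -E "wid|pos"; python3 m.py b 114 1 196
```

```text
ee_pos: [610.7, 168.5, 257.8]
gripper_width: 59.5
turn [-0.  -0.1 -0. ] shift [-35.9   3.4  61.8] target [646.3 174.5 196. ] at [610.7 168.5 257.8] F [-0.1  0.   0.8]
```

```bash
python3 -m crank '-0.3 -36 3 0 0 0 0;-0.3 0 0 0 0 0 0;-0.3 0 0 25 0 0 0;-0.3 0 0 25 0 0 0;-0.3 0 0 11 0 0 0;-0.3 0 0 0 0 0 0' 20|grep -E "wid|pos|force: ";python3 -m crank '0.8 0 0 0 0 0 0;0.8 0 0 0 0 0 0;0.8 0 0 0 0 0 0;0.8 0 0 0 0 0 0;0.8 0 0 0 0 0 0' 20|grep -E "wid|pos|force"; python3 m.py b 114 1 196
```

```text
ee_pos: [646.0, 174.4, 197.3]
force: [0.7, -0.9, 0.5]
gripper_width: 59.4
gripper_force: 0.0
ee_pos: [647.0, 175.2, 197.6]
force: [-0.9, 0.1, 0.8]
gripper_width: 25.9
gripper_force: 20.0
turn [0. 0. 0.] shift [ 0.7 -0.6  1.6] target [646.3 174.5 196. ] at [647.  175.2 197.6] F [-0.9  0.1  0.8]
```

```bash
python3 -m crank '0.8 14.7 0 -2.5 0 0 0;0.8 14.9 0 -1.2 0 0 0;0.8 14.9 0 0 0 0 0;0.8 14.9 0 1.3 0 0 0;0.8 14.7 0 2.5 0 0 0;0.8 14.5 0 3.7 0 0 0;0.8 14.1 0 4.9 0 0 0;0.8 13.6 0 6.1 0 0 0;0.8 13.1 0 7.2 0 0 0;0.8 0 0 0 0 0 0' | grep -E "pos|force|wid"; python3 m.py b -22.1 1 190
```

```text
ee_pos: [513.4, 164.7, 175.8]
force: [-5.2, -1.8, 8.8]
gripper_width: 25.5
gripper_force: 20.0
turn [-0.  -0.3  0. ] shift [  2.8  -0.1 -14.2] target [510.6 164.3 190. ] at [513.4 164.7 175.8] F [-5.2 -1.8  8.8]
```

```bash
python3 -m crank '0.8 14 0 6 0 0 0;0.8 11.7 0 9.3 0 0 0;0.8 10.9 0 10.3 0 0 0;0.8 10 0 11.1 0 0 0;0.8 9 0 11.9 0 0 0;0.8 0 0 0 0 0 0' | grep -E "pos|force|wid"; python3 -m crank '0.8 8 0 12.6 0 0 0;0.8 6.9 0 13.3 0 0 0;0.8 5.7 0 13.8 0 0 0;0.8 4.6 0 14.2 0 0 0;0.8 3.3 0 14.6 0 0 0;0.8 0 0 0 0 0 0' | grep -E "pos|force|wid"; python3 m.py b -103 1 41
```

```text
ee_pos: [459.0, 160.4, 125.5]
force: [-6.8, -2.2, 5.0]
gripper_width: 25.6
gripper_force: 20.0
ee_pos: [431.5, 158.2, 56.9]
force: [-5.8, -1.2, 1.6]
gripper_width: 25.4
gripper_force: 20.0
turn [-0.1 -0.3  0. ] shift [ 1.6  0.2 15.9] target [429.9 158.3  41. ] at [431.5 158.2  56.9] F [-5.8 -1.2  1.6]
```

```bash
python3 -m crank '0.8 4 0 8 0 0 0;0.8 1 0 8 0 0 0;0.8 0 0 6 0 0 0;0.8 0 0 6 0 0 0;0.8 0 0 4 0 0 0;0.8 0 0 0 0 0 0' 30 | grep -E "pos|force: |wid"; python3 -m crank '0.8 0 0 3 0 0 0;0.8 0 0 0 0 0 0' | grep -E "pos|force: |wid";  python3 -m crank '0.8 0 0 3 0 0 0;0.8 0 0 0 0 0 0' | grep -E "pos|force: |wid"
```

```text
ee_pos: [428.3, 158.1, 25.7]
force: [-3.1, -4.2, 0.7]
gripper_width: 25.9
gripper_force: 30.0
ee_pos: [428.4, 158.1, 24.1]
force: [-6.5, -5.6, 11.9]
gripper_width: 25.5
gripper_force: 30.0
ee_pos: [428.7, 158.2, 22.7]
force: [-9.2, -7.1, 29.1]
gripper_width: 25.5
gripper_force: 30.0
```

```bash
python3 -m crank '0.8 0 0 -3 0 0 0;0.3 0 0 0 0 0 0;-0.3 0 0 0 0 0 0;-0.3 0 0 0 0 0 0;-0.3 0 0 -30 0 0 0;-0.3 20 0 -40 0 0 0;-0.3 30 0 -40 0 0 0;-0.3 30 0 -40 0 0 0;-0.3 0 0 0 0 0 0' | grep -E "pos|force: |wid"; python3 needle.py
python3 - <<'E'
from h import *
a=grab_frame("scene");b=grab_frame("top")
p=(532.7,165,.075)
for ang in(0,.1):print(ang,[proj("scene",box2w(p,(80-160*np.cos(ang),y,49+160*np.sin(ang)))).round(1) for y in(-140,140)])
cv2.imwrite("pics/s11.png",np.hstack([cv2.resize(a[150:240,140:260],(533,400),interpolation=cv2.INTER_CUBIC),cv2.resize(b[170:240,165:235],(260,400),interpolation=cv2.INTER_CUBIC)]))
E
```

```text
ee_pos: [349.7, 153.3, 175.7]
force: [-0.5, 0.5, -0.1]
gripper_width: 59.3
gripper_force: 0.0
hub [ 402. -193.   55.] needle len 36.9
scene green 18 (np.float64(3.59), np.float64(3.14), np.float64(4.08))
scene red 0 0
top green 18 (np.float64(3.72), np.float64(3.04), np.float64(4.16))
top red 6 (np.float64(3.57), np.float64(3.51), np.float64(3.66))
0 [array([227.8, 221.9]), array([150.5, 187.6])]
0.1 [array([227.8, 217.8]), array([150. , 183.6])]
```

View pics/s11.png

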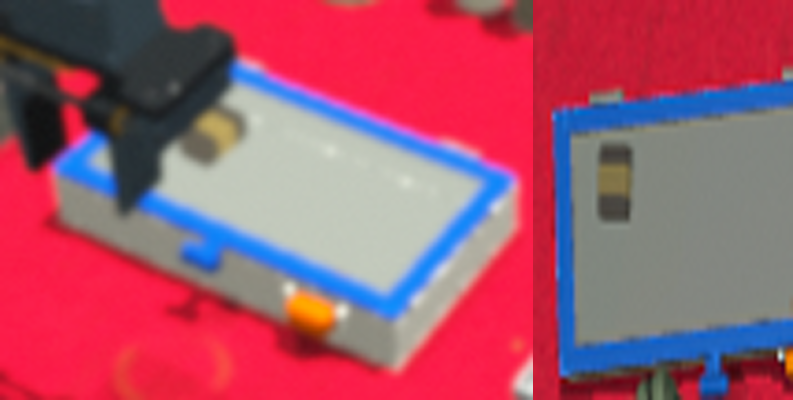

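```bash
python3 -c "
from h import *
a=cv2.imread('pics/scene0.png')[205:235,195:245].astype(int);b=grab_frame('scene')[205:235,195:245].astype(int)
print(np.abs(a-b).mean(),env.state()['time_s'],[(np.round(d['point']),d['p']) for d in models.search_frame('tea_light','top')[:1]]);print(env.job_done())"
```

```text
6.364888888888889 61.4 [(array([ 450., -390.,    7.]), 0.55)]
the job is handed in; nothing more can be done
None
```

The job is handed in: five bars are on the scale with the needle at rest at 3.57 rad, against an arc middle of about 3.58. One bar is left in the box and the cover is level and judged latched, since the pin has not lifted it again. Checking fingertip height, I pushed the fingertips onto the table at a measured 42 N, which could count if the 40 N limit covers fingertips.

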